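Refit the vacuum-clamp filter hood and open the line

TASK

The vacuum filter of the clamping pump has been cleaned and stands open. Put its grey hood back: lower it over the filter element with its two lugs in the two gaps of the collar, press it down against the spring, turn it clockwise (seen from above) a quarter turn to the stop, and let it rise so that it is locked. Only then open the line by swinging the valve lever round from across the pipe until it lies fully along the pipe; leave the other things on the bench where they are.

Things in the scene. Friction and masses are not known exactly. Their poses are not given: they have to be found in the camera images.
- hood: Filter hood, loose, mouth down on the bench to the left or right of the vacuum unit: grey painted steel cap, 98 mm outer diameter, 95 mm tall, wall 4 mm, about 0.3 kg, a black bar grip across its flat top and two lugs at its rim, both along its own x axis; the same when turned by half a turn. Origin: centre of the rim (its underside), z up.
- hood_bar (a point): Centre of the hood's bar grip, on the hood's axis 110 mm above the rim. The bar is 76 mm long (along x), 18 mm wide and 30 mm tall, from the hood's flat top (95 mm above the rim) to 125 mm; pinch it across its width.
- hood_lug (a point): Outer end of one of the hood's two bare aluminium lugs, on the hood's +x side, 58 mm from its axis and 4 mm above the rim's underside; the other is on its -x side. Lugs: 8 mm thick, about 36 degrees wide, standing 9 mm out from the wall.
- vac: Vacuum unit, fixed, placed and turned anew each time: dark steel plate 190 x 450 x 12 mm, carrying the filter base at its origin, the valve on the -y side, a pump (150 mm tall, centred 160 mm from the origin) on the +y side and a small gauge facing up (73 mm above the bench) in the corner between +x and +y. Origin on the bench under the filter's axis; y runs along plate and pipe.
- seat (a point): Point on the filter's axis, 54 mm above the bench, axes as the unit's: here the hood's origin comes to rest when locked, its bar and lugs along the unit's y axis (along the pipe), either way round, and it can no longer turn. The spring holds it up there in two pockets under the collar.
- collar (a point): Centre of the mouth of the round aluminium collar of the filter base, 70 mm above the bench. Outer diameter 134 mm, bore 102 mm. Two gaps in its inner lip, each 54 degrees wide, at the unit's +x and -x sides, let the lugs down: the hood's bar then lies along the unit's x axis, either way round. In the bore stands the pleated element, 68 mm wide, top 124 mm above the bench.
- spring_cap (a joint): Travel (m) of the steel spring cap on top of the element (24 mm wide, its top 155 mm above the bench at 0): 0 free; the hood's ceiling meets it with the rim 64 mm above the bench; 0.010 with the hood locked; 0.022 with the hood bottomed. Spring 4 N at the start, rising 0.6 N per mm.
- press (a point): Point on the filter's axis, 45.5 mm above the bench: bring the hood's origin here or up to 3.5 mm lower (it bottoms there; takes about 14 N) before turning it 90 degrees clockwise seen from above, kept pressed, to the stop. Lugs higher than 48 mm jam on the collar; the wrong way round it is stopped after some 40 degrees. Let go at the stop, it rises 8 to 12 mm to the seat.
- valve (a joint): Angle of the valve lever (rad): 0 = across the pipe, pointing to the unit's -x (shut); 1.571 = along the pipe, pointing to the unit's -y, away from the filter (open, a stop). It turns counter-clockwise seen from above as it opens, starts between 0 and 0.12, is stiff (about 2 N at the grip) and stays where it is left.
- valve_pivot (a point): On the valve's upright axis, 78 mm above the bench, 115 mm from the filter's axis on the unit's -y side.
- lever_grip (a point): Middle of the lever's black sleeve, 76 mm above the bench and 76 mm from the valve's axis; the sleeve is 68 mm long (along the lever), 20 mm wide and 13 mm thick; the lever's end is 110 mm from the axis. Below it the pipe's top is 42 mm and the plate's top 12 mm above the bench.
- old_element: Bystander: the dirty old pleated filter element, upright, 68 mm wide and 74 mm tall, in the other of the two places where the hood may stand. Origin at its foot.
- mug: Bystander: white mug, 80 mm wide, 92 mm tall. Origin at its foot.
- glue: Bystander: white glue bottle, 68 mm wide, 190 mm tall. Origin at its foot.
- hammer: Bystander: hammer lying on the bench. Origin under its middle.
- plane: Bystander: block plane, 160 x 50 mm, 60 mm tall. Origin under its middle.
Not all that is in view belongs to the job. Leave any orange look-alike of the hood alone.

How it is judged:
By the outcome, as a careful person would: the job done as asked, in the order asked, and still so for the second after the job is handed in, with the robot touching nothing.
It also fails if it takes over 64 s, if anything falls off the work surface, if the arm or the gripper's body presses on something with over 40 N, if the wrist force passes 120 N, or if a joint passes its speed limit or range.

ROBOT

A 6-joint arm with a two-finger parallel gripper is mounted at the origin on the work surface. World frame = base frame: x ahead of the robot, y to its left, z up, the work surface at z = 0. Lengths are in m, angles in rad, forces in N, time in s.
With the tool pointing down it reaches from about 0.425 to 0.95 m from the base axis. Payload 14.7 kg.
Tool frame: the origin (TCP) lies midway between the tips of the shut fingers; the grasp point (between the pads) lies robot.hold_point_z behind it (robot.hold_point_z is the distance from the TCP to the grasp point, in m); z points along the fingers, y is the line along which they close (so a half turn about z gives the same grasp; the last joint's range is limited). The gripper opens to 85 mm and grips with 20 to 120 N. Pads are 22 mm wide; open, the fingers measure 114 mm over their backs; the gripper's body (76 mm by 85 mm) begins 54 mm behind the grasp point. The pads swing forward as they close: fully open they stand 13 mm farther back than shut.
Start: joints at [1.227, 0.48, 1.596, -0, 1.065, -0.047], TCP at [0.19, 0.622, 0.231] pointing down, gripper open.
Joint ranges: [-2.75, 2.75], [-0.82, 2.05], [0.23, 2.67], [-1.56, 4.7], [0.09, 2.69], [-2.92, 2.92]. Speed limits (rad/s): [1.89, 1.89, 2.39, 3.01, 3.01, 3.01].

INTERFACE

Orientations are given as a 3x3 rotation matrix whose columns are the frame's x, y, z axes.
In Python, from station import robot gives the robot as it stands.
- The arm moves only by the shell command python3 -m inch 'ROWS'. ROWS is text: rows parted by semicolons, each of 7 numbers parted by spaces: the shift along the tool's x, y, z in mm, then the turn, a rotation vector about the tool's x, y, z in rad, then the opening, from 0 (shut) to 1 (fully open). In form: x y z rx ry rz jaw; .... A call has 1 to 8 rows; each row shifts and turns the commanded pose from where the row before left it, along the tool's axes as they then stand; what a row does not reach is not made up. A row lasts 1/8 s, in which the tool goes at most 62.5 mm and 10.7 degrees, less where a joint would pass 70% of its speed; a pose out of reach is approached as far as the arm can. A call is refused whole if a number of a shift passes 62.5 or a number of a turn 0.188, either way. A call with a gripper value outside its range is refused whole. The fingers move at their own pace and stop on an object; the grip force is fixed at half the most. Time passes only in rows, so rows that do not move let the fingers close. It gives the time, the measured TCP pose, the force, the opening and the grip force at its end, in the units of the state.
- robot.read_state(): the state, without advancing time (a new reading comes with each control period).
- robot.grab_frame(name): name is "scene" or "top" or "wrist"; returns the picture (420x560x3 uint8, red, green, blue); there is no depth.
- robot.get_calibration(name): a dict with "camera_matrix" (3x3 intrinsics, pixels), "dist_coeffs" ([k1, k2, p1, p2, k3] as OpenCV has them; the pictures are not rectified), "origin" and "attitude" of the camera in the world; the wrist camera has in their place "mount" (4x4, takes a point from camera to tool coordinates, whose origin is the TCP and whose axes are the flange's). Camera axes: x right, y down, z forward; pixel columns grow to the right and rows downward; lengths in m; the calibration is good to about 2 mm. A picture is of the moment at which its call begins: read the wrist's pose just before it. get_calibration takes no time and is no camera call.
- robot.job_done(): hands the job in; it is judged then, once.
Trained networks look in the newest picture that a camera, given by its name, has taken for a name from the list of things; names that differ only in an ending like _2 or _b are one class to them, and where a whole thing is asked for, a point or a joint stands for the part that bears it (a point fixed in the world has none). Each returns a list of dicts, best first, with "confidence" (0 to 1); they miss things now and then, are a little off and sometimes report something else, mostly with a low value. They report only what shows in the picture. A call takes as long as a camera call. They do not tell look-alikes from the thing itself.
- robot.find_in(camera, name): "point" ([column, row] in pixels, amid what is visible of it).
- robot.cut_out(camera, name): "region" (420x560 bool, what is visible of it) and "point" ([column, row] in pixels, amid what is visible of it).
The state is a dict: "time": time; "q": joint angles; "qd": joint speeds; "joint_efforts": joint torques, N m; "ee_pos": TCP position; "tcp_rot": TCP orientation; "contact_force": force on the tool from outside, world axes, zero at the start; "ft_torque": the same for the moment, N m; "gripper_width": opening from 0.0 (shut) to 1.0 (fully open); "finger_force": force on a finger pad.
Only numpy, scipy, OpenCV 4.12 (cv2) and the standard library are available. Lean on these libraries where they do the work, as an engineer would, in place of code of your own. Each camera call takes 0.05 s, during which the arm holds its last target. There are 200 camera calls.

## Working session

There is one attempt and no reset: what is moved stays moved. The work goes in short steps, Python scripts to look and compute and a shell command to move; the robot and the scene stay as the last step left them, time stands still between calls to the robot, and variables do not carry over. Pictures are saved under pics/ and viewed, at most 13 in all, crops included, and the job is handed in when it is done.

```bash
ls; mkdir -p pics; python3 - <<'E'
from station import robot
import cv2,numpy as np
print(robot.hold_point_z, robot.read_state())
ims=[]
for c in("top","scene"):
    im=robot.grab_frame(c); cv2.imwrite(f"pics/{c}0.png",im[:,:,::-1])
    for n in("hood","hood_bar","hood_lug","vac","collar","spring_cap","valve","valve_pivot","lever_grip","old_element","seat"):
        try:print(c,n,[(np.round(d["point"],1).tolist(),round(d["confidence"],2)) for d in robot.find_in(c,n)][:4])
        except Exception as e: print(n,e)
    print({k:np.round(v,3).tolist() for k,v in robot.get_calibration(c).items()})
print(robot.get_calibration("wrist"))
E
```

```text
pics
0.0187 {'time': 0.0, 'q': array([ 1.22740123e+00,  4.80813017e-01,  1.59687201e+00, -2.79113916e-05,
        1.06508081e+00, -4.66092522e-02]), 'qd': array([ 4.66681235e-04, -1.60157037e-04,  8.54345664e-04,  2.02983906e-03,
        6.32814334e-05,  2.44797759e-04]), 'joint_efforts': array([ 4.87032274e-03, -9.50631452e+01, -4.30196214e+01,  3.15471343e-04,
        1.18647944e-02, -1.74824055e-05]), 'ee_pos': array([0.18994932, 0.62120343, 0.23068529]), 'tcp_rot': array([[-9.56285354e-01,  2.92434921e-01, -3.72001553e-04],
       [ 2.92435156e-01,  9.56284707e-01, -1.11290867e-03],
       [ 3.02860389e-05, -1.17304459e-03, -9.99999312e-01]]), 'contact_force': array([-0.29981989,  0.38532131, -0.14518571]), 'ft_torque': array([-0.01810214, -0.05421075,  0.00634638]), 'finger_force': 0.0, 'gripper_width': 0.9983438019362469}
top hood [([260.1, 139.9], 0.91), ([152.2, 215.3], 0.75), ([212.7, 136.2], 0.65), ([219.2, 264.6], 0.58)]
top hood_bar [([259.0, 138.0], 0.75), ([155.9, 220.3], 0.66), ([224.1, 265.4], 0.64), ([211.4, 135.1], 0.57)]
top hood_lug [([258.3, 141.2], 0.97), ([223.
[... 1501 characters left out ...]
 'attitude': [[-0.16, 0.656, -0.737], [0.987, 0.123, -0.105], [0.022, -0.745, -0.667]]}
{'camera_matrix': array([[361.40821834,   0.        , 279.52212472],
       [  0.        , 361.40821834, 213.4509394 ],
       [  0.        ,   0.        ,   1.        ]]), 'dist_coeffs': array([-0.07132008,  0.        ,  0.        ,  0.        ,  0.        ]), 'mount': array([[ 2.50806812e-04, -9.49726956e-01, -3.13079296e-01,
         7.95777450e-02],
       [ 9.99999827e-01,  4.04492176e-04, -4.25931563e-04,
        -9.88650346e-05],
       [ 5.31156813e-04, -3.13079136e-01,  9.49726894e-01,
        -1.42718493e-01],
       [ 0.00000000e+00,  0.00000000e+00,  0.00000000e+00,
         1.00000000e+00]])}
```

View pics/top0.png

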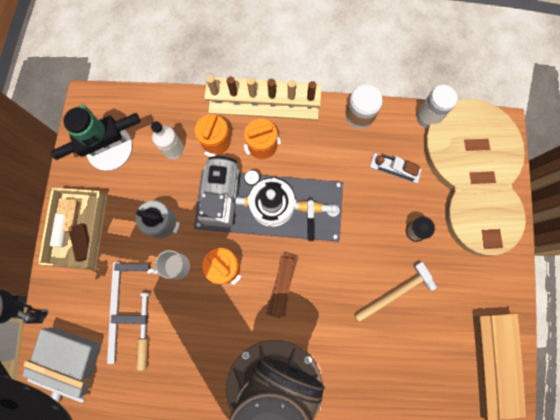

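View pics/scene0.png

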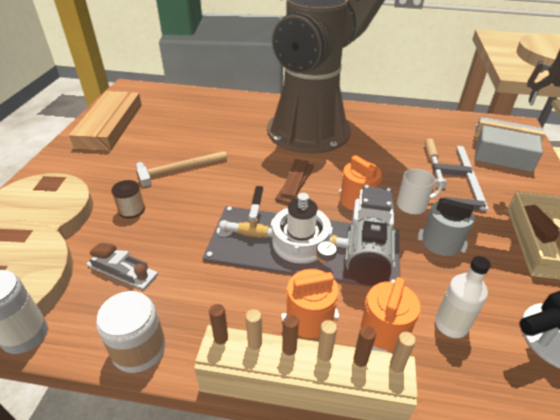

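The top view shows four hood-like things. Three have orange bodies, at (212,133), (260,138) and (220,265). One is grey with a black bar, at (155,218), which is (448,228) in the scene view. The grey one fits the description. The unit's collar is at (270,202), the lever at (311,220), and the old element at (420,229). I'll confirm the hood in a crop and measure.

```bash
cat > h.py <<'E'
from station import robot
import cv2,numpy as np
from scipy.spatial.transform import Rotation as R
def cam(c,s=None):
    k=robot.get_calibration(c)
    if c=="wrist":
        T=np.eye(4);T[:3,:3]=s["tcp_rot"];T[:3,3]=s["ee_pos"];T=T@k["mount"]
        return k["camera_matrix"],k["dist_coeffs"],T[:3,3],T[:3,:3]
    return k["camera_matrix"],k["dist_coeffs"],np.array(k["origin"]),np.array(k["attitude"])
def plane(C,px,z):
    K,d,o,A=C
    u=cv2.undistortPoints(np.array(px,float).reshape(-1,1,2),K,d)[:,0]
    r=np.c_[u,np.ones(len(u))]@A.T
    return o+r*((z-o[2])/r[:,2])[:,None]
def proj(C,P):
    K,d,o,A=C
    return cv2.projectPoints((np.array(P,float).reshape(-1,3)-o)@A,np.zeros(3),np.zeros(3),K,d)[0][:,0]
E
python3 - <<'E'
from h import *
T=cam("top");S=cam("scene")
t=cv2.imread("pics/top0.png");s=cv2.imread("pics/scene0.png")
a=cv2.resize(t[180:250,120:190],(400,400),interpolation=3)
b=cv2.resize(s[180:260,410:490],(400,400),interpolation=3)
c=cv2.resize(t[145:250,185:350],(800,510),interpolation=3)
cv2.imwrite("pics/cropA.png",np.hstack([a,b]));cv2.imwrite("pics/cropB.png",c)
# plate corners via darkness mask on z=.012
print("hood top~",plane(T,[[152,214]],.11),plane(S,[[449,215]],.11))
print("hood body",plane(T,[[155.9,219]],.06),plane(S,[[448,228]],.06))
print("collar",plane(T,[[269,203]],.07),plane(S,[[301,233]],.07))
robot.grab_frame("top")
for n in("hood","vac","valve"):
    for d in robot.cut_out("top",n):
        m=d["region"].astype(np.uint8); print(n,d["point"],m.sum(),cv2.boundingRect(m),cv2.minAreaRect(cv2.findNonZero(m)))
E
```

```text
hood top~ [[0.47094666 0.38435366 0.11      ]] [[0.49176067 0.37434186 0.11      ]]
hood body [[0.46553702 0.38813988 0.06      ]] [[0.47917301 0.38703184 0.06      ]]
collar [[0.53529837 0.05369883 0.07      ]] [[0.56913308 0.05003584 0.07      ]]
hood [221.7, 265.9] 1083 (203, 248, 37, 37) ((221.0, 266.0), (36.0, 36.0), 90.0)
hood [259.4, 139.4] 1145 (243, 119, 37, 41) ((260.1422119140625, 138.80734252929688), (40.89918518066406, 34.8648796081543), 73.3007583618164)
hood [215.3, 135.6] 1135 (195, 114, 35, 43) ((213.6000213623047, 134.20001220703125), (41.14365005493164, 33.093807220458984), 63.43495178222656)
hood [155.8, 216.2] 1119 (137, 201, 42, 37) ((156.25, 220.75001525878906), (41.01219177246094, 33.23401641845703), 45.0)
hood [395.8, 167.7] 939 (370, 154, 52, 29) ((395.93658447265625, 166.70445251464844), (51.01359558105469, 19.69407844543457), 17.241458892822266)
vac [268.3, 199.0] 8968 (194, 156, 149, 85) ((270.756591796875, 200.2849884033203), (145.42684936523438, 74.85272216796875), 7.765166282653809)
valve [311.6, 222.2] 259 (306, 201, 10, 41) ((310.0181579589844, 221.03109741210938), (40.11015701293945, 8.144357681274414), 86.3086166381836)
```

View pics/cropA.png

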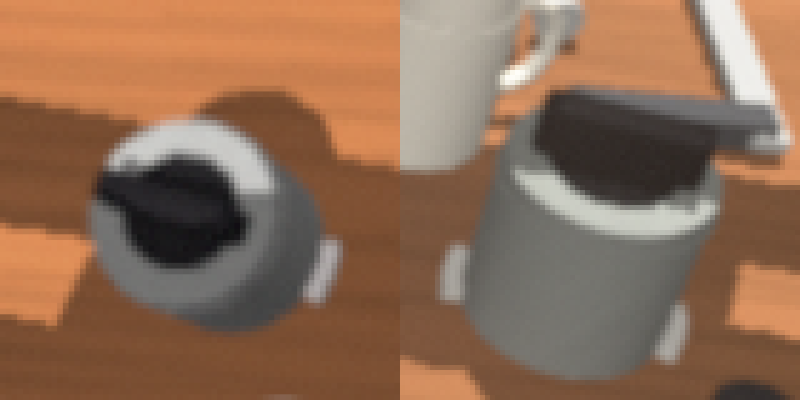

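View pics/cropB.png

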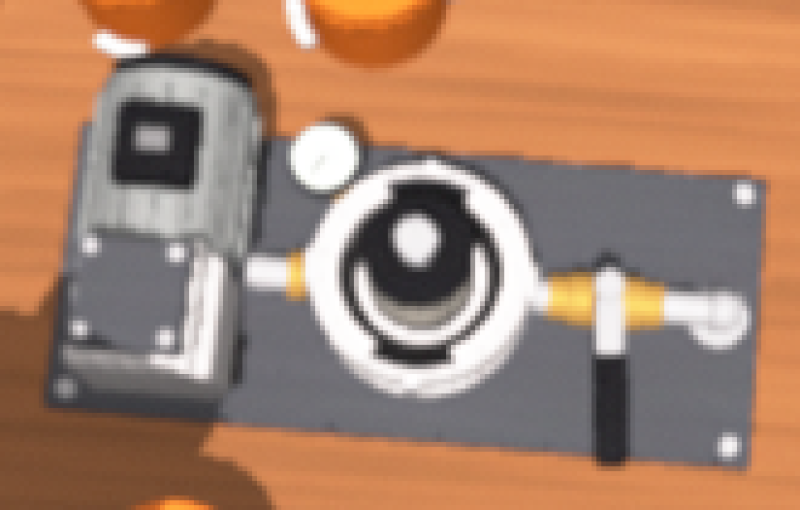

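The crops confirm it: a grey cap with a black bar and two bare lugs, lug ends in the scene view at about (421,234) and (464,247). The gaps are up and down in the top picture and the lever is across the pipe. Next I'll fit poses from both views.

```bash
cat >> h.py <<'E'
from scipy.optimize import least_squares
def W(p,P):
    P=np.array(P,float);c,s=np.cos(p[2]),np.sin(p[2])
    return np.c_[p[0]+c*P[:,0]-s*P[:,1],p[1]+s*P[:,0]+c*P[:,1],P[:,2]]
def fit(p0,obs): # obs: (cam, px, P)
    f=lambda p:np.concatenate([(proj(C,W(p,[P]))[0]-px) for C,px,P in obs])
    r=least_squares(f,p0,loss="soft_l1"); return r.x,np.round(r.fun.reshape(-1,2),1).tolist()
E
python3 - <<'E'
from h import *
T=cam("top");S=cam("scene")
q=lambda x,y:np.array([185+x/4.848,145+y/4.857])
obs=[(T,q(765,180),(.095,-.225,.012)),(T,q(745,470),(-.095,-.225,.012)),(T,q(45,405),(-.095,.225,.012)),(T,q(417,240),(0,0,.155)),
(S,np.array([303.5,199]),(0,0,.155)),(S,np.array([208,264]),(.095,-.225,.012)),(S,np.array([226,208]),(-.095,-.225,.012))]
print("vac",fit([.55,.05,0],obs))
a=lambda x,y:np.array([120+x/5.714,180+y/5.714]); b=lambda x,y:np.array([410+x/5,180+y/5])
for yaw in(-1.3,-1.9):
  obs=[(T,a(330,272),(.058,0,.004)),(S,b(66,272),(.054,0,.004)),(S,b(275,333),(-.058,0,.004)) ]
  o=[(T,a(95,190),(-.038,0,.125)),(T,a(245,222),(.038,0,.125))]
  for sg in(1,-1):
    ob=[(T,a(328,270),(.058*1,0,.004)),(S,b(53,272),(-.056*sg,0,.004)),(S,b(272,333),(.056*sg,0,.004))]+o
    r=fit([.48,.38,yaw],ob);print(sg,r)
E
```

```text
vac (array([ 0.54365657,  0.0572877 , -0.01784103]), [[0.1, -0.9], [0.8, -0.7], [-1.1, -0.0], [-4.3, -1.4], [4.1, -1.7], [-6.8, -5.4], [-1.1, -2.2]])
1 (array([ 0.44905963,  0.38454601, -1.30615729]), [[2.7, -3.2], [40.2, 0.3], [-46.8, -9.3], [-0.4, 9.8], [-0.6, -0.9]])
-1 (array([ 0.46329309,  0.38814785, -1.7517118 ]), [[1.4, 0.4], [-2.2, 0.1], [0.7, -0.6], [-0.3, -1.0], [-1.7, -0.1]])
1 (array([ 0.44905965,  0.38454601, -1.30615557]), [[2.7, -3.2], [40.2, 0.3], [-46.8, -9.3], [-0.4, 9.8], [-0.6, -0.9]])
-1 (array([ 0.4632931 ,  0.38814785, -1.75171218]), [[1.4, 0.4], [-2.2, 0.1], [0.7, -0.6], [-0.3, -1.0], [-1.7, -0.1]])
```

```bash
cat >> h.py <<'E'
def go(x,y,z,th,n):
    """how far: prints per-row shifts (mm, tool axes) & rz for n equal rows from the measured pose"""
    s=robot.read_state();Rm=s["tcp_rot"];t0=np.arctan2(Rm[1,0],Rm[0,0])
    d=(np.array([x,y,z])-s["ee_pos"])*1000/n; a=-(th-t0); a=(a+np.pi)%(2*np.pi)-np.pi
    out=[]
    for i in range(n):
        t=t0-a*i/n
        out.append(f"{d[0]*np.cos(t)+d[1]*np.sin(t):.1f} {d[0]*np.sin(t)-d[1]*np.cos(t):.1f} {-d[2]:.1f} 0 0 {a/n:.3f}")
    print("; ".join(out)); print("now",np.round(s["ee_pos"],4),round(t0,4),"tilt",np.round(Rm[:,2],4),"t",s["time"])
E
python3 -c "
from h import *
go(.463,.388,.27,1.39,8)"
```

```text
-41.2 -17.9 -4.8 0 0 0.182; -43.7 -10.2 -4.8 0 0 0.182; -44.9 -2.1 -4.8 0 0 0.182; -44.5 6.0 -4.8 0 0 0.182; -42.7 14.0 -4.8 0 0 0.182; -39.4 21.5 -4.8 0 0 0.182; -34.9 28.2 -4.8 0 0 0.182; -29.2 34.1 -4.8 0 0 0.182
now [0.1901 0.6216 0.2313] 2.8448 tilt [ 0.  0. -1.] t 1.4
```

```bash
python3 -m inch '-41 -18 -5 0 0 0.182 1; -44 -10 -5 0 0 0.182 1; -45 -2 -5 0 0 0.182 1; -45 6 -5 0 0 0.182 1; -43 14 -5 0 0 0.182 1; -39 22 -5 0 0 0.182 1; -35 28 -5 0 0 0.182 1; -29 34 -5 0 0 0.182 1'
python3 - <<'E'
from h import *
import time
s=robot.read_state();im=robot.grab_frame("wrist");cv2.imwrite("pics/w1.png",im[:,:,::-1])
print(s["ee_pos"],s["q"],s["qd"])
C=cam("wrist",s)
for n in("hood","hood_bar","hood_lug"):
    for d in robot.cut_out("wrist",n):
        m=d["region"].astype(np.uint8);print(n,d["confidence"],d["point"],m.sum(),cv2.minAreaRect(cv2.findNonZero(m)))
print(proj(C,W([.4633,.388,1.39],[(0,0,.125),(.038,0,.125),(-.038,0,.125),(.058,0,.004)])))
E
```

```text
time: 2.4
ee_pos: [0.4648, 0.3869, 0.2716]
tcp_rot: [[0.187, 0.982, 0.0], [0.982, -0.187, 0.0], [0.0, 0.0, -1.0]]
contact_force: [0.9, -0.1, 0.4]
gripper_width: 1.006
finger_force: 0.0
[0.46482683 0.38694719 0.27159273] [6.44068542e-01 3.79171907e-01 1.65721740e+00 5.69104160e-05
 1.10495036e+00 8.32089625e-01] [-0.58322115  0.03722768 -0.16513965 -0.0015513   0.12444333  0.8659138 ]
hood 0.94 [212.1, 356.5] 7288 ((209.819091796875, 354.1079406738281), (96.56407165527344, 100.98068237304688), 70.94229125976562)
hood 0.73 [526.4, 246.3] 6558 ((516.5, 253.5), (109.0, 85.0), 90.0)
hood_bar 0.92 [524.8, 334.1] 2847 ((528.828857421875, 336.158447265625), (79.68001556396484, 58.24000549316406), 16.260202407836914)
hood_bar 0.82 [527.8, 245.8] 6667 ((516.0, 254.0), (110.0, 86.0), 90.0)
hood_bar 0.8 [214.1, 352.8] 7408 ((209.64857482910156, 354.2799987792969), (97.97847747802734, 101.73255157470703), 71.25865936279297)
hood_bar 0.63 [278.0, 180.0] 9804 ((279.1759948730469, 179.77285766601562), (108.71939086914062, 112.60008239746094), 43.7811279296875)
hood_lug 0.91 [525.5, 244.0] 6540 ((516.5, 253.5), (111.0, 85.0), 90.0)
hood_lug 0.73 [279.5, 179.2] 9665 ((278.7500305175781, 179.25001525878906), (108.8944320678711, 111.01576232910156), 45.0)
hood_lug 0.7 [214.5, 355.9] 7419 ((209.4499969482422, 354.3499755859375), (97.71438598632812, 103.09025573730469), 71.56504821777344)
hood_lug 0.55 [524.6, 332.8] 2761 ((529.3871459960938, 336.3974914550781), (78.9842758178711, 57.408531188964844), 16.771224975585938)
[[276.47060831 195.08671564]
 [276.01767382 149.14773154]
 [276.89602922 237.63415585]
 [276.86070917 115.29164715]]
```

View pics/w1.png

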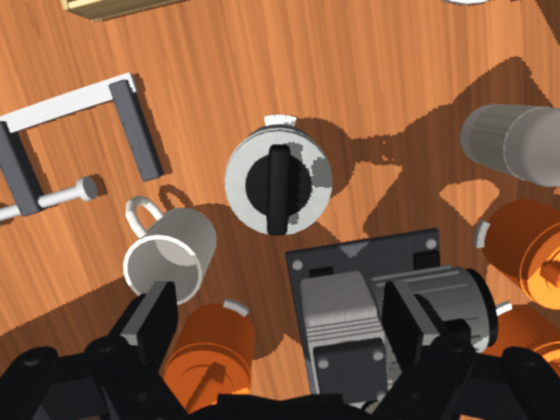

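The picture shows the grey hood at (278,180), its bar running from (280,147) to (277,235) and a lug at (280,117). This agrees with the estimate to about 2 mm, though the arm was still moving, so I'll re-measure at rest.

```bash
python3 -m inch '0 0 0 0 0 0 1; 0 0 0 0 0 0 1'
python3 - <<'E'
from h import *
s=robot.read_state();im=robot.grab_frame("wrist")
C=cam("wrist",s);print(s["ee_pos"],np.abs(s["qd"]).max())
P=W([.4633,.388,1.39],[(0,0,.125),(.038,0,.125),(-.038,0,.125),(.058,0,.004)]);print(proj(C,P))
c=im[100:270,200:360,::-1].copy();c=cv2.resize(c,(640,680),interpolation=3)[:600]
cv2.imwrite("pics/w2.png",c)
E
```

```text
time: 2.85
ee_pos: [0.463, 0.3886, 0.2712]
tcp_rot: [[0.179, 0.984, -0.0], [0.984, -0.179, -0.0], [-0.0, -0.0, -1.0]]
contact_force: [-0.0, 0.3, 0.6]
gripper_width: 1.0
finger_force: 0.0
[0.46303846 0.38863385 0.27118832] 0.003937250618641797
[[279.03335615 196.68426143]
 [279.05765496 150.80423859]
 [279.01188208 239.16358947]
 [279.24371512 116.44605525]]
```

View pics/w2.png

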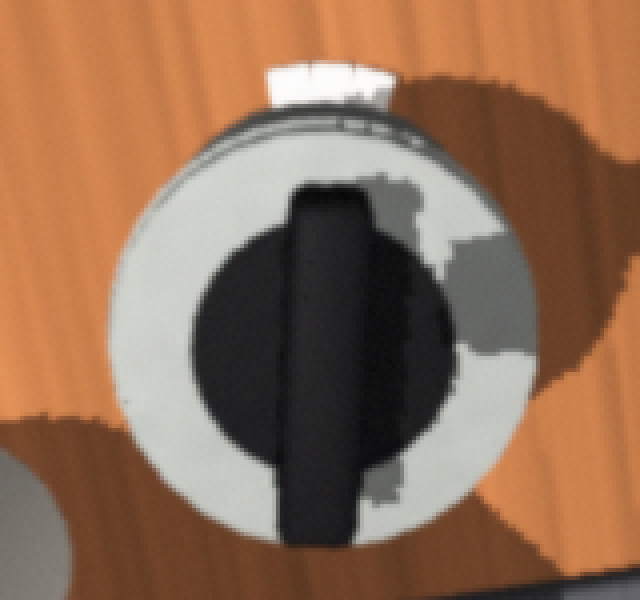

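```bash
python3 -c "
from h import *
go(.4653,.3892,.100,1.353,5)"
```

```text
0.2 0.4 34.2 0 0 0.007; 0.2 0.4 34.2 0 0 0.007; 0.2 0.4 34.2 0 0 0.007; 0.2 0.4 34.2 0 0 0.007; 0.2 0.4 34.2 0 0 0.007
now [0.4631 0.3886 0.2712] 1.3905 tilt [-2.e-04 -1.e-04 -1.e+00] t 2.9
```

```bash
python3 -m inch '1 2 34 0 0 0.037 0.6; 0 0 34 0 0 0 0.6; 0 0 34 0 0 0 0.6; 0 0 34 0 0 0 0.6; 0 0 25 0 0 0 0.6; 0 0 10 0 0 0 0.6; 0 0 0 0 0 0 0.6' && python3 -m inch '0 0 0 0 0 0 0; 0 0 0 0 0 0 0; 0 0 0 0 0 0 0; 0 0 0 0 0 0 0; 0 0 0 0 0 0 0'
```

```text
time: 3.78
ee_pos: [0.4656, 0.3888, 0.1002]
tcp_rot: [[0.217, 0.976, -0.001], [0.976, -0.217, -0.0], [-0.0, -0.0, -1.0]]
contact_force: [0.2, 0.8, -0.6]
gripper_width: 0.601
finger_force: 0.0
time: 4.4
ee_pos: [0.4662, 0.3889, 0.101]
tcp_rot: [[0.217, 0.976, 0.001], [0.976, -0.217, 0.001], [0.001, 0.001, -1.0]]
contact_force: [-3.0, 0.5, 7.3]
gripper_width: 0.195
finger_force: 63.1
```

```bash
python3 -m inch '0 0 -20 0 0 0 0; 0 0 -50 0 0 0 0; 0 0 -55 0 0 0 0; 0 0 -55 0 0 0 0; 0 0 -40 0 0 0 0; 0 0 0 0 0 0 0' && python3 -c "
from h import *
go(.62,.057,.32,3.12,11)"
```

```text
time: 5.15
ee_pos: [0.4671, 0.3894, 0.3237]
tcp_rot: [[0.217, 0.976, 0.005], [0.976, -0.217, 0.003], [0.004, 0.004, -1.0]]
contact_force: [0.3, -0.8, -3.2]
gripper_width: 0.199
finger_force: 61.7
-26.5 20.1 0.3 0 0 -0.161; -29.4 15.6 0.3 0 0 -0.161; -31.5 10.7 0.3 0 0 -0.161; -32.8 5.6 0.3 0 0 -0.161; -33.3 0.2 0.3 0 0 -0.161; -32.9 -5.1 0.3 0 0 -0.161; -31.6 -10.3 0.3 0 0 -0.161; -29.6 -15.2 0.3 0 0 -0.161; -26.8 -19.8 0.3 0 0 -0.161; -23.3 -23.8 0.3 0 0 -0.161; -19.1 -27.2 0.3 0 0 -0.161
now [0.4671 0.3894 0.3237] 1.3518 tilt [ 0.0046  0.0034 -1.    ] t 5.15
```

```bash
python3 -m inch '-26 20 0 0 0 -0.161 0; -29 16 0 0 0 -0.161 0; -32 11 0 0 0 -0.161 0; -33 6 0 0 0 -0.161 0; -33 0 0 0 0 -0.161 0; -33 -5 0 0 0 -0.161 0; -32 -10 0 0 0 -0.161 0; -30 -15 0 0 0 -0.161 0' >/dev/null && python3 -m inch '-27 -20 0 0 0 -0.161 0; -23 -24 0 0 0 -0.161 0; -19 -27 0 0 0 -0.161 0; 0 0 0 0 0 0 0; 0 0 0 0 0 0 0; 0 0 0 0 0 0 0'
python3 - <<'E'
from h import *
s=robot.read_state();im=robot.grab_frame("wrist");cv2.imwrite("pics/w3.png",im[:,:,::-1])
C=cam("wrist",s);print(s["ee_pos"],s["tcp_rot"],np.abs(s["qd"]).max())
print(proj(C,W([.5437,.0573,-.018],[(0,0,.155),(0,0,.07),(0,-.115,.078),(-.095,-.225,.012)])).round(1).tolist())
for n in("spring_cap","collar","valve"):print(n,[(d["point"],d["confidence"]) for d in robot.find_in("wrist",n)])
E
```

```text
time: 6.9
ee_pos: [0.6203, 0.0571, 0.3199]
tcp_rot: [[-1.0, 0.019, -0.001], [0.019, 1.0, 0.0], [0.001, 0.0, -1.0]]
contact_force: [0.3, -0.2, -1.8]
gripper_width: 0.2
finger_force: 61.6
[0.62031794 0.0571481  0.31989041] [[-9.99813874e-01  1.92773824e-02 -7.74034709e-04]
 [ 1.92772735e-02  9.99814165e-01  1.47945844e-04]
 [ 7.76742875e-04  1.32997029e-04 -9.99999689e-01]] 0.009022779995913338
[[278.5, 99.3], [278.7, 98.5], [166.9, 99.5], [84.6, 16.7]]
spring_cap [([266.3, 98.0], 0.8)]
collar [([308.7, 87.6], 0.85)]
valve [([149.0, 51.7], 0.64)]
```

View pics/w3.png

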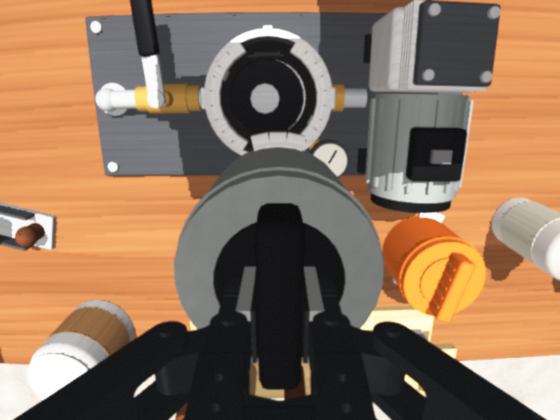

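The picture shows the spring cap at (265,98), the collar ring spanning columns 206–332, plate corners at (88,17) and (103,176), and the valve pivot at about (156,98). The lever points up, towards −x. I'll refit from this view, including its ring edges.

```bash
python3 - <<'E'
from h import *
s=robot.read_state();C=cam("wrist",s)
A=np.array
obs=[(C,A([265,98]),(0,0,.155)),(C,A([88,17]),(-.095,-.225,.012)),(C,A([103,176]),(.095,-.225,.012)),(C,A([206,98.]),(0,-.067,.066)),(C,A([332,98.]),(0,.067,.066)),(C,A([156,98]),(0,-.115,.09))]
p,r=fit([.544,.05,0],obs);print(p,r)
p2,r=fit([.544,.05,0],[obs[0]]*1+obs[3:5]);print(p2,r)
# overlay
im=cv2.imread("pics/w3.png")
a=np.linspace(0,2*np.pi,200)
def draw(P,col):
    for u in proj(C,W(p,P)): cv2.circle(im,tuple(int(v*4) for v in u),2,col,-1,shift=2)
for rr,z,col in((.067,.07,(0,0,255)),(.051,.07,(0,255,0)),(.012,.155,(255,0,255)),(.034,.124,(255,255,0))):
    draw(np.c_[rr*np.cos(a),rr*np.sin(a),z+0*a],col)
t=np.linspace(-1,1,60)
for x in(-.095,.095):draw(np.c_[x+0*t,.225*t,.012+0*t],(0,255,255))
draw(np.c_[.095*t,-.225+0*t,.012+0*t],(0,255,255))
cv2.imwrite("pics/w3o.png",cv2.resize(im[0:200,70:350],(800,571),interpolation=3))
E
```

```text
[ 0.54316744  0.04777301 -0.01583789] [[2.2, 0.2], [-11.0, -0.5], [-4.7, 0.2], [0.6, 0.0], [1.5, -0.4], [-1.7, 1.0]]
[ 0.54320371  0.04632483 -0.01936486] [[0.4, 0.3], [-0.8, -0.1], [0.1, -0.2]]
```

View pics/w3o.png

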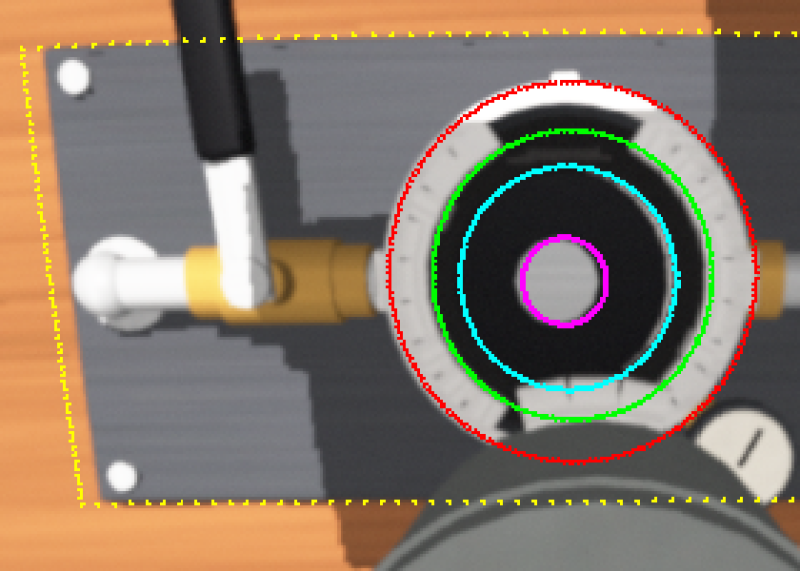

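```bash
python3 - <<'E'
from h import *
s=robot.read_state();C=cam("wrist",s);z=s["ee_pos"][2]-.101
f=lambda px,h:((plane(C,[px],z+h)[0]-s["ee_pos"])@s["tcp_rot"]).round(4)
im=cv2.imread("pics/w3.png")
print("bar end",f([280,206],.125),f([280,203],.125),"lug outer",f([278,132],.008))
print(im[120:215:1,279].sum(1).tolist())
print("side L",f([176,262],.09),"R",f([382,262],.09))
p=[.5432,.0463,-.018]
print(s["time"]); go(.5432,.0463,.31,np.pi-.018,4)
E
```

```text
bar end [ 0.0432 -0.0002 -0.024 ] [ 0.0443 -0.0002 -0.024 ] lug outer [ 0.057  -0.0014  0.093 ]
[63, 76, 65, 63, 63, 67, 66, 64, 71, 65, 97, 217, 386, 524, 569, 579, 590, 592, 597, 600, 604, 596, 580, 568, 570, 579, 553, 383, 251, 228, 226, 225, 228, 224, 228, 228, 224, 232, 226, 230, 229, 228, 226, 229, 221, 226, 276, 349, 373, 349, 282, 234, 225, 232, 236, 292, 367, 386, 385, 381, 376, 381, 379, 378, 378, 376, 378, 376, 383, 373, 372, 377, 378, 378, 381, 378, 378, 373, 379, 378, 381, 372, 336, 185, 67, 37, 38, 40, 42, 44, 49, 47, 45, 43, 53]
side L [ 0.0048 -0.0493  0.011 ] R [0.0049 0.048  0.011 ]
7.1
19.3 -3.0 2.6 0 0 -0.000; 19.3 -3.0 2.6 0 0 -0.000; 19.3 -3.0 2.6 0 0 -0.000; 19.3 -3.0 2.6 0 0 -0.000
now [0.6207 0.0569 0.3204] 3.1231 tilt [ 1.e-04  0.e+00 -1.e+00] t 7.1
```

```bash
python3 - <<'E'
from h import *
s=robot.read_state();C=cam("wrist",s);z=s["ee_pos"][2]-.101
f=lambda px,h:((plane(C,[px],z+h)[0]-s["ee_pos"])@s["tcp_rot"]).round(4)
print(f([280,203],.095),f([278,131.5],.0),f([278,131.5],.008),f([278,147],.008))
E
```

```text
[ 0.0354 -0.0002  0.006 ] [ 0.0565 -0.0014  0.101 ] [ 0.0573 -0.0014  0.093 ] [ 0.0474 -0.0014  0.093 ]
```

```bash
python3 -m inch '20 -2.5 0 0 0 0 0; 20 -2.5 0 0 0 0 0; 20 -2.5 10 0 0 0 0; 19 -2.5 10 0 0 0 0; 0 0 30 0 0 0 0; 0 0 30 0 0 0 0; 0 0 30 0 0 0 0; 0 0 10 0 0 0 0' && python3 -m inch '0 0 0 0 0 0 0; 0 0 0 0 0 0 0' && python3 -c "
from h import *
go(.5417,.0468,.178,np.pi-.018,2)"
```

```text
time: 8.1
ee_pos: [0.5408, 0.048, 0.199]
tcp_rot: [[-1.0, 0.019, -0.002], [0.019, 1.0, -0.0], [0.002, -0.0, -1.0]]
contact_force: [0.1, -0.7, -2.6]
gripper_width: 0.193
finger_force: 61.5
time: 8.35
ee_pos: [0.5424, 0.0479, 0.2014]
tcp_rot: [[-1.0, 0.019, 0.002], [0.019, 1.0, 0.0], [-0.002, 0.0, -1.0]]
contact_force: [0.1, -1.0, -2.8]
gripper_width: 0.197
finger_force: 61.5
0.3 -0.6 11.7 0 0 -0.000; 0.3 -0.6 11.7 0 0 -0.000
now [0.5424 0.0479 0.2014] 3.1229 tilt [ 0.0017  0.     -1.    ] t 8.35
```

```bash
python3 -m inch '1 -1 12 0 0 0 0; 0 0 10 0 0 0 0; 0 0 6 0 0 0 0; 0 0 0 0 0 0 0' && python3 -m inch '0 0 4 0 0 0 0; 0 0 4 0 0 0 0; 0 0 0 0 0 0 0'
```

```text
time: 8.85
ee_pos: [0.5403, 0.0468, 0.1716]
tcp_rot: [[-1.0, 0.019, -0.001], [0.019, 1.0, -0.0], [0.001, -0.0, -1.0]]
contact_force: [-0.7, 0.6, -3.1]
gripper_width: 0.201
finger_force: 61.7
time: 9.22
ee_pos: [0.5408, 0.0469, 0.1643]
tcp_rot: [[-1.0, 0.019, 0.0], [0.019, 1.0, 0.0], [-0.0, 0.0, -1.0]]
contact_force: [0.6, 0.6, 1.1]
gripper_width: 0.197
finger_force: 62.2
```

The force has risen by the spring's 4 N, so the rim is inside the collar. Pressing on.

```bash
python3 -m inch '0 0 6 0 0 0 0; 0 0 6 0 0 0 0; 0 0 0 0 0 0 0' && python3 -m inch '0 0 4 0 0 0 0; 0 0 2.5 0 0 0 0; 0 0 0 0 0 0 0; 0 0 0 0 0 0 0'
```

```text
time: 9.6
ee_pos: [0.541, 0.0469, 0.1522]
tcp_rot: [[-1.0, 0.019, 0.001], [0.019, 1.0, 0.0], [-0.001, 0.0, -1.0]]
contact_force: [-1.1, 0.5, 9.1]
gripper_width: 0.197
finger_force: 63.3
time: 10.1
ee_pos: [0.5411, 0.0469, 0.1462]
tcp_rot: [[-1.0, 0.019, 0.001], [0.019, 1.0, 0.0], [-0.001, 0.0, -1.0]]
contact_force: [-2.0, 0.4, 13.1]
gripper_width: 0.195
finger_force: 63.8
```

```bash
python3 -m inch '0 0 1.5 0 0 0 0; 0 0 0 0 0 0 0; 0 0.2 0 0 0 0.15 0; 0 0.2 0 0 0 0.15 0; 0 0.2 0 0 0 0.15 0; 0 0 0 0 0 0 0' && python3 -m inch '0 0.3 0 0 0 0.15 0; 0 0.2 0 0 0 0.15 0; 0 0.2 0 0 0 0.15 0; 0 0.2 0 0 0 0.15 0; 0 0.2 0 0 0 0.15 0; 0 0 0 0 0 0 0'
```

```text
time: 10.85
ee_pos: [0.5417, 0.0475, 0.1449]
tcp_rot: [[-0.891, 0.454, 0.002], [0.454, 0.891, 0.0], [-0.002, 0.001, -1.0]]
contact_force: [-0.4, -0.8, 12.6]
gripper_width: 0.201
finger_force: 63.8
time: 11.6
ee_pos: [0.5425, 0.0482, 0.145]
tcp_rot: [[-0.342, 0.94, 0.002], [0.94, 0.342, 0.0], [-0.001, 0.002, -1.0]]
contact_force: [0.2, 0.1, 12.9]
gripper_width: 0.195
finger_force: 63.9
```

```bash
python3 -m inch '0 0 0 0 0 0.15 0; 0 0 0 0 0 0.15 0; 0 0 0 0 0 0.06 0; 0 0 0 0 0 0 0' && python3 -c "
from h import *
s=robot.read_state();print(s['ft_torque'],s['q'][5],np.arctan2(*s['tcp_rot'][[1,0],0]))" && python3 -m inch '0 0 0 0 0 0.03 0; 0 0 0 0 0 0.02 0; 0 0 0 0 0 0 0' && python3 -c "
from h import *
s=robot.read_state();print(s['ft_torque'],s['q'][5],np.arctan2(*s['tcp_rot'][[1,0],0]))"
```

```text
time: 12.1
ee_pos: [0.5427, 0.0482, 0.145]
tcp_rot: [[0.009, 1.0, 0.003], [1.0, -0.009, 0.0], [0.0, 0.003, -1.0]]
contact_force: [0.1, 0.3, 13.1]
gripper_width: 0.199
finger_force: 63.9
[-0.05730451 -0.25022559  0.01519706] 0.04214643831733341 1.561776746305345
time: 12.48
ee_pos: [0.5427, 0.0482, 0.145]
tcp_rot: [[0.058, 0.998, 0.003], [0.998, -0.058, 0.0], [0.0, 0.003, -1.0]]
contact_force: [0.3, -0.6, 13.0]
gripper_width: 0.196
finger_force: 63.8
[-0.11131428 -0.22811948 -0.019916  ] 0.09134267085306891 1.5125973494374054
```

```bash
python3 -m inch '0 0 0 0 0 0.03 0; 0 0 0 0 0 0.03 0; 0 0 0 0 0 0 0' && python3 -c "
from h import *
s=robot.read_state();print(s['ft_torque'],np.arctan2(*s['tcp_rot'][[1,0],0]))" && python3 -m inch '0 0 0 0 0 0.03 0; 0 0 0 0 0 0.03 0; 0 0 0 0 0 0 0' && python3 -c "
from h import *
s=robot.read_state();print(s['ft_torque'],np.arctan2(*s['tcp_rot'][[1,0],0]))"
```

```text
time: 12.85
ee_pos: [0.5426, 0.0481, 0.1451]
tcp_rot: [[0.117, 0.993, 0.003], [0.993, -0.117, -0.001], [-0.0, 0.003, -1.0]]
contact_force: [0.2, -1.6, 15.3]
gripper_width: 0.198
finger_force: 71.6
[-0.45531722 -0.13056039  1.32242008] 1.4539650559012351
time: 13.22
ee_pos: [0.5427, 0.0481, 0.1451]
tcp_rot: [[0.174, 0.985, 0.003], [0.985, -0.174, -0.001], [-0.001, 0.003, -1.0]]
contact_force: [0.7, -0.5, 16.4]
gripper_width: 0.2
finger_force: 101.2
[-0.33110274 -0.1262343   2.96499461] 1.3958310899432558
```

At the stop: the torque reached 3 Nm. I'll take the twist off, let it rise, and release.

```bash
python3 -m inch '0 0 0 0 0 -0.08 0; 0 0 0 0 0 0 0; 0 0 -3 0 0 0 0; 0 0 -3 0 0 0 0; 0 0 0 0 0 0 0' && python3 -m inch '0 0 -3 0 0 0 0; 0 0 0 0 0 0 0'&& python3 -c "
from h import *
s=robot.read_state();print(s['ft_torque'],np.arctan2(*s['tcp_rot'][[1,0],0]))"
```

```text
time: 13.85
ee_pos: [0.5426, 0.0481, 0.151]
tcp_rot: [[0.097, 0.995, 0.002], [0.995, -0.097, -0.0], [-0.0, 0.002, -1.0]]
contact_force: [2.9, -3.0, 11.8]
gripper_width: 0.196
finger_force: 65.3
time: 14.1
ee_pos: [0.5425, 0.0481, 0.1539]
tcp_rot: [[0.097, 0.995, 0.002], [0.995, -0.097, -0.0], [-0.0, 0.002, -1.0]]
contact_force: [4.0, -3.4, 9.8]
gripper_width: 0.198
finger_force: 65.1
[-0.59619837 -0.62776298  0.66320829] 1.473245110937076
```

```bash
python3 -m inch '0 0 0 0 0 0 0.5; 0 0 0 0 0 0 0.5; 0 0 0 0 0 0 0.5; 0 0 -20 0 0 0 0.5; 0 0 -40 0 0 0 0.5; 0 0 -40 0 0 0 0.5; 0 0 -40 0 0 0 0.5' && python3 -m inch '0 0 0 0 0 0 0.5; 0 0 0 0 0 0 0.5' 
python3 - <<'E'
from h import *
s=robot.read_state();C=cam("wrist",s);im=robot.grab_frame("wrist");t=robot.grab_frame("scene")
print(s["ee_pos"],np.arctan2(*s['tcp_rot'][[1,0],0]))
for P in((0,-.038,.179),(0,.038,.179),(0,0,.149)):print(proj(C,W([.5432,.0468,-.018],[P])),proj(cam("scene"),W([.5432,.0468,-.018],[P])))
c=cv2.resize(t[150:290,200:400],(560,392),interpolation=3); d=cv2.resize(im,(240,180)); 
b=im[90:370,170:390]; b=cv2.resize(b,(240,305))
o=np.zeros((392,800,3),np.uint8);o[:,:560]=c;o[:305,560:]=b
cv2.imwrite("pics/lock.png",o[:,:,::-1])
E
```

```text
time: 14.98
ee_pos: [0.5411, 0.0483, 0.2944]
tcp_rot: [[0.098, 0.995, -0.001], [0.995, -0.098, 0.0], [0.0, -0.001, -1.0]]
contact_force: [1.5, 0.2, -0.6]
gripper_width: 0.497
finger_force: 0.0
time: 15.22
ee_pos: [0.541, 0.0482, 0.2927]
tcp_rot: [[0.098, 0.995, -0.001], [0.995, -0.098, 0.0], [-0.0, -0.001, -1.0]]
contact_force: [-0.5, 0.3, -0.5]
gripper_width: 0.5
finger_force: 0.0
[0.54101295 0.04824807 0.29267981] 1.4727582696109867
[[285.49666543 255.65163182]] [[285.89253303 185.63761346]]
[[277.54373603 158.56905525]] [[321.06856918 190.15930999]]
[[281.52303892 198.20510169]] [[302.73614685 198.71232112]]
```

View pics/lock.png

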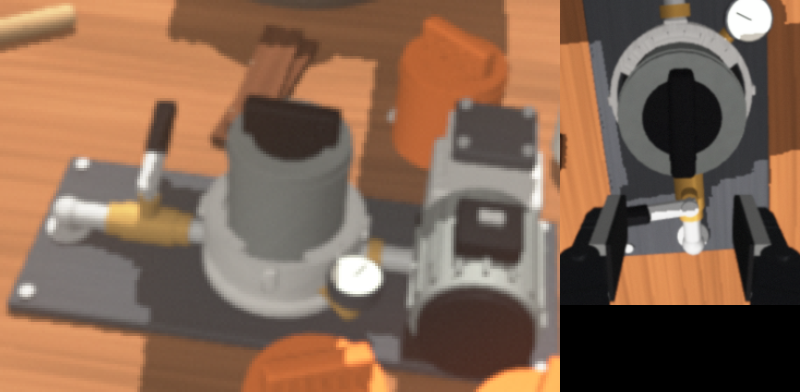

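The hood stands upright in the collar with its bar along the pipe, at about the locked height (bar top at scene crop (248,97)–(342,108), expected (240,100)–(339,112)). A quick re-grip will test the lock.

```bash
python3 -m inch '1 1 40 0 0 -0.02 0.5; 0 0 40 0 0 0 0.5; 0 0 40 0 0 0 0.5; 0 0 20 0 0 0 0.5; 0 0 0 0 0 0 0.5; 0 0 0 0 0 0 0; 0 0 0 0 0 0 0; 0 0 0 0 0 0 0' && python3 -c "
from h import *
s=robot.read_state();print(s['ft_torque'],np.arctan2(*s['tcp_rot'][[1,0],0]))" && python3 -m inch '0 0 0 0 0 -0.03 0; 0 0 0 0 0 -0.03 0; 0 0 0 0 0 0 0' && python3 -c "
from h import *
s=robot.read_state();print(s['ft_torque'],np.arctan2(*s['tcp_rot'][[1,0],0]))" 
```

```text
time: 16.32
ee_pos: [0.5429, 0.0492, 0.1542]
tcp_rot: [[0.078, 0.997, 0.001], [0.997, -0.078, 0.0], [0.0, 0.001, -1.0]]
contact_force: [-2.4, 0.1, 6.4]
gripper_width: 0.194
finger_force: 61.9
[0.00393486 0.55324429 0.24683439] 1.4930016077661894
time: 16.7
ee_pos: [0.543, 0.0491, 0.1541]
tcp_rot: [[0.018, 1.0, 0.001], [1.0, -0.018, 0.0], [0.0, 0.001, -1.0]]
contact_force: [-1.3, -0.1, 6.8]
gripper_width: 0.2
finger_force: 61.9
[-0.07063152  0.30490788  0.09226774] 1.5532383020789398
```

```bash
python3 -m inch '0 0 0 0 0 -0.04 0; 0 0 0 0 0 -0.04 0; 0 0 0 0 0 0 0' && python3 -c "
from h import *
s=robot.read_state();print(s['ft_torque'],np.arctan2(*s['tcp_rot'][[1,0],0]))" 
```

```text
time: 17.08
ee_pos: [0.5426, 0.0491, 0.154]
tcp_rot: [[-0.061, 0.998, 0.0], [0.998, 0.061, 0.0], [0.0, 0.0, -1.0]]
contact_force: [-3.2, -0.9, 7.3]
gripper_width: 0.194
finger_force: 64.0
[-0.3178402   0.91117807 -1.24904208] 1.6320101174656998
```

The counter-clockwise turn is blocked too (play is 1.495–1.589), so the hood is locked. I'll centre it and release, then check against the lever.

```bash
python3 -m inch '0 0 0 0 0 0.09 0; 0 0 0 0 0 0 0; 0 0 0 0 0 0 0.5; 0 0 0 0 0 0 0.5; 0 0 0 0 0 0 0.5; 0 0 -30 0 0 0 0.5; 0 0 -50 0 0 0 0.5; 0 0 -40 0 0 0 0' && python3 - <<'E'
from h import *
p=[.5432,.0468,-.024]
for a in(0.05,.5,1.0,1.571):
    l=np.array([-np.cos(a),-np.sin(a)]);nrm=np.array([-l[1],l[0]]) # ccw normal
    g=np.array([0,-.115])+.08*l
    print(a,W(p,[(*g,.076),(*(g-.024*nrm),.072)]).round(4).tolist())
s=robot.read_state();print(s["q"],s["time"])
E
```

```text
time: 18.08
ee_pos: [0.5427, 0.0492, 0.275]
tcp_rot: [[0.028, 1.0, 0.001], [1.0, -0.028, 0.0], [0.0, 0.001, -1.0]]
contact_force: [0.4, -0.6, -0.7]
gripper_width: 0.302
finger_force: 0.0
0.05 [[0.4605, -0.0702, 0.076], [0.4598, -0.0463, 0.072]]
0.5 [[0.4693, -0.1048, 0.076], [0.4583, -0.0835, 0.072]]
1.0 [[0.4956, -0.1344, 0.076], [0.4757, -0.121, 0.072]]
1.571 [[0.5385, -0.1481, 0.076], [0.5145, -0.1476, 0.072]]
[ 3.46937213e-02  2.88431472e-01  1.78578280e+00 -1.04120239e-06
  1.06675354e+00  6.26121541e-02] 18.075
```

```bash
python3 -c "
from h import *
go(.460,-.036,.24,3.118,9)"
```

```text
-9.7 -8.9 3.9 0 0 -0.175; -8.0 -10.5 3.9 0 0 -0.175; -6.1 -11.7 3.9 0 0 -0.175; -3.9 -12.6 3.9 0 0 -0.175; -1.7 -13.1 3.9 0 0 -0.175; 0.6 -13.2 3.9 0 0 -0.175; 2.9 -12.9 3.9 0 0 -0.175; 5.1 -12.2 3.9 0 0 -0.175; 7.1 -11.1 3.9 0 0 -0.175
now [0.5427 0.0492 0.275 ] 1.5429 tilt [ 6.e-04  0.e+00 -1.e+00] t 18.075
```

```bash
python3 -m inch '-10 -9 4 0 0 -0.175 0; -8 -11 4 0 0 -0.175 0; -6 -12 4 0 0 -0.175 0; -4 -13 4 0 0 -0.175 0; -2 -13 4 0 0 -0.175 0; 1 -13 4 0 0 -0.175 0; 3 -13 4 0 0 -0.175 0; 5 -12 4 0 0 -0.175 0' >/dev/null && python3 -m inch '7 -11 4 0 0 -0.175 0; 0 0 0 0 0 0 0; 0 0 0 0 0 0 0'
python3 - <<'E'
from h import *
s=robot.read_state();im=robot.grab_frame("wrist");C=cam("wrist",s)
print(s["ee_pos"],s["gripper_width"],np.arctan2(*s['tcp_rot'][[1,0],0]))
p=[.5432,.0468,-.024]
# grip/sleeve at several angles
for a in(0,.12):
  l=np.array([-np.cos(a),-np.sin(a)]);print(a,proj(C,W(p,[(*(np.array([0,-.115])+r*l),.08) for r in(.042,.11)])).round(0).tolist())
print(proj(C,[[.46,-.036,.066]]))
t=robot.grab_frame("top");t=cv2.resize(t[170:270,230:370],(240,171),interpolation=3)
o=np.zeros((420,800,3),np.uint8);o[:,:560]=im;o[:171,560:]=t;cv2.imwrite("pics/lev.png",o[:,:,::-1])
E
```

```text
time: 19.45
ee_pos: [0.4594, -0.0362, 0.2375]
tcp_rot: [[-1.0, 0.028, 0.001], [0.028, 1.0, 0.0], [-0.001, 0.0, -1.0]]
contact_force: [-0.1, 0.2, 0.1]
gripper_width: -0.001
finger_force: 0.0
[ 0.45936275 -0.03620114  0.23752947] -0.0010891094363081832 3.113175906705114
0 [[247.0, 235.0], [244.0, 160.0]]
0.12 [[241.0, 236.0], [228.0, 161.0]]
[[280.26793669 188.65893793]]
```

View pics/lev.png

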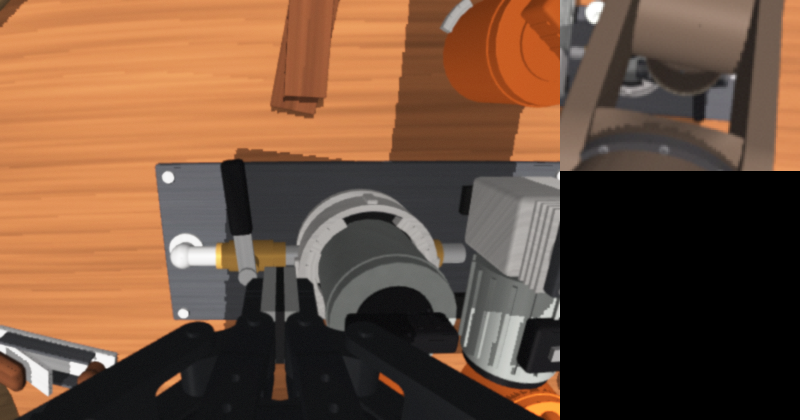

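The picture shows the lever sleeve from (241,235) to (232,162), angle about 0.1. My landing point at (280,189) is clear on its filter side. Descend, then push along the arc.

```bash
python3 -m inch '0 0 50 0 0 0 0; 0 0 50 0 0 0 0; 0 0 45 0 0 0 0; 0 0 20 0 0 0 0; 0 0 6 0 0 0 0; 0 0 0 0 0 0 0'; python3 - <<'E'
from h import *
p=[.5432,.0468,-.024];s=robot.read_state();cur=s["ee_pos"];Rm=s["tcp_rot"]
for a in np.linspace(.15,1.6,14):
    l=np.array([-np.cos(a),-np.sin(a)]);n=np.array([-l[1],l[0]])
    h=11*abs(n[0])+14.5*abs(n[1])
    q=np.array([0,-.115])+.08*l-(.010+h/1000-.001)*n
    w=W(p,[(*q,.066)])[0];d=(w-cur)@Rm*1000;cur=w
    print(round(a,2),w.round(4),d.round(1))
E
```

```text
time: 20.3
ee_pos: [0.4592, -0.0363, 0.0665]
tcp_rot: [[-1.0, 0.024, 0.0], [0.024, 1.0, -0.0], [-0.0, -0.0, -1.0]]
contact_force: [0.2, 0.5, 0.8]
gripper_width: -0.002
finger_force: 0.0
0.15 [ 0.4579 -0.0534  0.066 ] [  0.9 -17.2   0.5]
0.26 [ 0.4566 -0.0619  0.066 ] [ 1.1 -8.5 -0. ]
0.37 [ 0.4562 -0.0706  0.066 ] [ 0.2 -8.8  0. ]
0.48 [ 0.4568 -0.0796  0.066 ] [-0.8 -8.9  0. ]
0.6 [ 0.4585 -0.0886  0.066 ] [-1.9 -9.   0. ]
0.71 [ 0.4613 -0.0976  0.066 ] [-3.  -8.9  0. ]
0.82 [ 0.4652 -0.1064  0.066 ] [-4.2 -8.7  0. ]
0.93 [ 0.4703 -0.1148  0.066 ] [-5.3 -8.3  0. ]
1.04 [ 0.4765 -0.1227  0.066 ] [-6.4 -7.7  0. ]
1.15 [ 0.4838 -0.1299  0.066 ] [-7.4 -7.   0. ]
1.27 [ 0.492  -0.1362  0.066 ] [-8.4 -6.1  0. ]
1.38 [ 0.5011 -0.1414  0.066 ] [-9.2 -5.   0. ]
1.49 [ 0.5109 -0.1455  0.066 ] [-9.9 -3.8  0. ]
1.6 [ 0.5204 -0.1483  0.066 ] [-9.6 -2.6  0. ]
```

```bash
python3 -m inch '1 -9 0 0 0 0 0; 0 -8 0 0 0 0 0; 1 -8.5 0 0 0 0 0; 0 -9 0 0 0 0 0; -1 -9 0 0 0 0 0; -2 -9 0 0 0 0 0; -3 -9 0 0 0 0 0' && python3 -m inch '-4 -9 0 0 0 0 0; -5 -8 0 0 0 0 0; -6.5 -7.5 0 0 0 0 0; -7.5 -7 0 0 0 0 0; -8.5 -6 0 0 0 0 0; -9 -5 0 0 0 0 0; -9 -4 0 0 0 0 0' && python3 -m inch '-5 -2 0 0 0 0 0; -3 0 0 0 0 0 0; 0 0 0 0 0 0 0'
```

```text
time: 21.18
ee_pos: [0.4615, -0.0986, 0.0663]
tcp_rot: [[-1.0, 0.024, -0.0], [0.024, 1.0, 0.0], [0.0, 0.0, -1.0]]
contact_force: [0.6, 2.0, -0.2]
gripper_width: 0.003
finger_force: 0.8
time: 22.05
ee_pos: [0.5104, -0.1459, 0.0663]
tcp_rot: [[-1.0, 0.024, -0.0], [0.024, 1.0, -0.0], [0.0, -0.0, -1.0]]
contact_force: [-0.2, 1.6, -0.1]
gripper_width: 0.002
finger_force: 0.7
time: 22.42
ee_pos: [0.5172, -0.1478, 0.0662]
tcp_rot: [[-1.0, 0.024, -0.001], [0.024, 1.0, 0.0], [0.001, 0.0, -1.0]]
contact_force: [-3.3, -2.4, -0.0]
gripper_width: -0.0
finger_force: 1.7
```

Force is rising slightly; push until the stop gives a clear reaction.

```bash
python3 -m inch '-2 0 0 0 0 0 0; -2 0 0 0 0 0 0; 0 0 0 0 0 0 0' && python3 -m inch '-2 0 0 0 0 0 0; 0 0 0 0 0 0 0'
```

```text
time: 22.8
ee_pos: [0.5176, -0.1475, 0.0658]
tcp_rot: [[-1.0, 0.023, -0.007], [0.023, 1.0, 0.001], [0.007, 0.001, -1.0]]
contact_force: [-22.9, -9.0, 12.4]
gripper_width: -0.003
finger_force: 11.6
time: 23.05
ee_pos: [0.5176, -0.1472, 0.0655]
tcp_rot: [[-1.0, 0.023, -0.011], [0.023, 1.0, 0.002], [0.011, 0.002, -1.0]]
contact_force: [-32.6, -10.6, 18.0]
gripper_width: -0.001
finger_force: 16.2
```

Firm stop. Back off, rise and look.

```bash
python3 -m inch '7 0 0 0 0 0 0; 12 0 0 0 0 0 0; 0 0 -40 0 0 0 0; 0 0 -55 0 0 0 0; 0 0 -55 0 0 0 0; 15 0 -30 0 0 0 0; 15 0 0 0 0 0 0; 0 0 0 0 0 0 0'
python3 - <<'E'
from h import *
s=robot.read_state();im=robot.grab_frame("wrist");C=cam("wrist",s);t=robot.grab_frame("scene")
p=[.5432,.0468,-.024]
print(proj(C,W(p,[(0,-.115-r,.08) for r in(0,.042,.11)])).round(0).tolist(),proj(cam("scene"),W(p,[(0,-.115-r,.08) for r in(0,.042,.11)])).round(0).tolist())
o=np.zeros((420,800,3),np.uint8);o[:,:400]=im[:,80:480];o[:400,400:]=cv2.resize(t[150:290,180:320],(400,400),interpolation=3);cv2.imwrite("pics/end.png",o[:,:,::-1])
E
```

```text
time: 24.05
ee_pos: [0.4735, -0.1465, 0.2459]
tcp_rot: [[-1.0, 0.024, -0.0], [0.024, 1.0, 0.0], [0.0, 0.0, -1.0]]
contact_force: [0.1, -0.2, -0.9]
gripper_width: -0.002
finger_force: 0.0
[[365.0, 257.0], [320.0, 257.0], [248.0, 257.0]] [[253.0, 215.0], [235.0, 212.0], [207.0, 209.0]]
```

View pics/end.png

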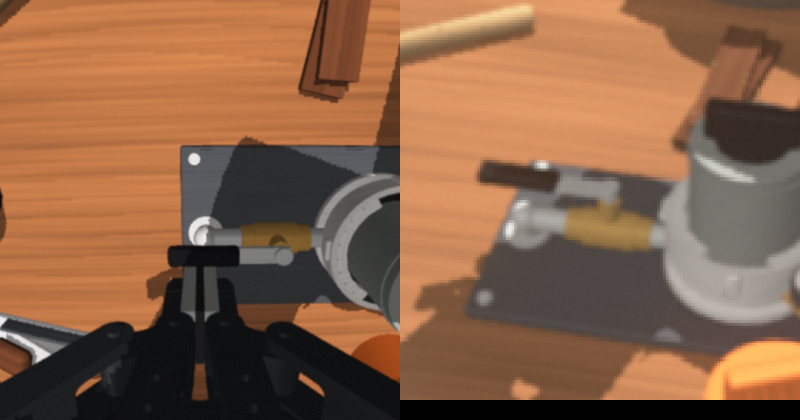

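The lever lies along the pipe, sleeve at (168–240,257) in the crop, which is the predicted row 257. The hood is still locked and the robot is clear, so I'm handing in.

```bash
python3 -c "
from station import robot
print(robot.job_done())"
```

```text
the job is handed in; nothing more can be done
None
```

The hood is back on and locked (turned to the stop and blocked both ways when tested), the valve lever was then pushed along the pipe to its stop, and the job was handed in at about 24 s of the 64 s limit; no verdict came back.

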